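Undo a lock screw of unknown thread and lower the lifting stand

ROBOT

A 6-joint arm with a two-finger parallel gripper is mounted at the origin on a cart in front of the work surface, level with it; the furniture and walls round the work are solid. World frame = base frame: x ahead of the robot, y to its left, z up, the work surface at z = 0. Lengths are in m, angles in rad, forces in N, time in s.
With the tool pointing down it reaches from about 0.275 to 0.725 m from the base axis. Payload 15.9 kg.
Tool frame: the origin (TCP) lies at the centre of the arm's flange, where the gripper is bolted on; the fingertips stand 173 mm ahead of it and the grasp point (between the pads) lies 155 mm ahead of it; z points along the fingers, y is the direction in which the jaws open and shut (so a half turn about z gives the same grasp; the last joint's range is limited). The gripper opens to 85 mm and grips with 20 to 120 N. Pads are 22 mm wide; open, the fingers measure 114 mm over their backs; the gripper's body (76 mm by 85 mm) begins 54 mm behind the grasp point. The pads swing forward as they close: fully open they stand 13 mm farther back than shut.
Start: joints at [1.155, 0.213, -0.034, 1.323, 0, 1.571], TCP at [0.202, 0.457, 0.405] pointing down, gripper open.
Joint ranges: [-2.98, 2.98], [-0.74, 1.72], [-1.14, 1.35], [-2.1, 2.04], [-1.57, 1.44], [-3.14, 3.14]. Speed limits (rad/s): [1.89, 1.89, 2.39, 2.57, 3.14, 3.14].

INTERFACE

Orientations are given as a 3x3 rotation matrix whose columns are the frame's x, y, z axes.
In Python, from bench import ctrl, read_camera, job gives the robot as it stands. The module is installed in compiled form; this text tells all that it offers.
- The arm moves only by the tool apply_moves, never from a script. Its argument "targets" is a list of rows, each an object with "travel": the shift along the tool's x, y, z in mm, a list of three; "spin": the turn about the tool's z in rad. A call has 1 to 10 rows; each row shifts and turns the commanded pose from where the row before left it, along the tool's axes as they then stand; what a row does not reach is not made up. A row lasts 1/12 s, in which the tool goes at most 41.7 mm and 7.16 degrees, less where a joint would pass 70% of its speed; a pose out of reach is approached as far as the arm can. A call with a gripper value outside its range is refused whole. "gripper" is the finger opening in mm, from 0 to 85.4, set as the call begins (left out, the last holds). The fingers move at their own pace and stop on an object; "grip_force" is the grip in N (left out, the last holds). Time passes only in rows, so rows that do not move let the fingers close. It gives the time, the measured TCP pose, the force and the opening at its end, in the units of the state.
- ctrl.observe(): the state, without advancing time (a new reading comes with each control period).
- read_camera(name): name is "side" or "top" or "wrist"; returns a dict with "pixels" (384x512x3 uint8, red, green, blue), "range_z" (384x512 float32, m along the optical axis (not along the pixel's ray), 0 where there is no reading), "intrinsics" (3x3 intrinsics, pixels), "position" and "orientation" of the camera in the world. Camera axes: x right, y down, z forward; pixel columns grow to the right and rows downward; lengths in m; the calibration is good to about 2 mm. A picture is of the moment at which its call begins.
- job.hand_in(): hands the job in, once; it reports no verdict.
The state is a dict: "time": time; "qpos": joint angles; "qd": joint speeds; "joint_torque": joint torques, N m; "ee_pos": TCP position; "tcp_rot": TCP orientation; "ft_force": force on the tool from outside, world axes, zero at the start; "wrist_torque": the same for the moment, N m; "gripper_width": finger opening in m.
Only numpy, scipy, OpenCV 4.12 (cv2) and the standard library are available. Lean on these libraries where they do the work, as an engineer would, in place of code of your own. Each camera call takes 0.05 s, during which the arm holds its last target.

TASK

Lower the loaded platform of the blue lifting stand all the way down. First undo the black-handled locking screw on top by at least a fifth of a turn: nobody knows whether its thread is normal or reversed, so try it gently, feel which way gives, and never force it the wrong way. Then take the black steel drift from the cork mat, lift the red finger of the pawl with it (not with the gripper) and keep it lifted until the platform has sunk fully with its block still on it, and lay the drift back on the mat, leaving the other things where they are.

Things in the scene. Friction and masses are not known exactly. Their poses are not given: they have to be found in the camera images.
- lift_stand: Blue lifting stand fixed to the bench. Origin on the bench under its mast (66 x 48 mm, top at z 200 mm); base spans x -80..80, y -150..100 mm, 14 mm thick. At +y a round boss (60 mm across, axis x 0, y 65 mm, top z 200 mm) holds the locking screw; its foot stands on the pawl's finger so that this cannot rise. The pawl hooks under a rack tooth and holds up the platform, which is at -y.
- screw_grip (a point): Centre of the locking screw's black handle: a flat bar 90 mm long, 14 thick, 22 high, centred here, 231 mm above the bench at the start, 20 mm free below it. The bar runs along this frame's x (the stand's x at the start); it turns about the vertical through this point. Undoing lifts it: 3 mm at 0.6 rad, 8.7 mm at 1.0, 13 mm at 1.2, 15 mm at 1.3 (about 8.7 mm times the square of the turn).
- lock_screw (a joint): Angle of the locking screw, rad: 0 done up (the start), positive anticlockwise from above, stops at -1.5 and 1.5. Which sign undoes it differs from run to run and cannot be seen. The undoing way it has a steady light drag of 0.15 N m; the other way it springs back with about 3 N m per rad. It stays where it is left. From 1.2 rad the pawl has room to lift fully.
- thread_stop (a joint): Strain of the thread's hidden stop, m: 0 at rest, grows by about 0.01 per rad (either sign) when the screw is forced the wrong way. Damaged beyond 0.006 (about 0.55 rad, 1.5 N m): try no farther than about 0.3 rad.
- pawl: Dark steel pawl with a red finger, on a horizontal pin along the stand's x. Origin at the pin: x 0, y 30, z 150 mm of the stand; axes as the stand's at rest. Tipped by lifting the red finger: free of the teeth from about 0.22 rad, stop at 0.33 rad. Let go, a spring (about 1 to 2 N at the finger) puts it back under the next tooth; teeth are 20 mm apart.
- pawl_finger (a point): Middle of the underside of the pawl's red finger: x 0, y 112, z 146 mm of the stand at rest. The red pad is 44 mm wide (stand's x), 40 long (stand's y 92..132 mm), 10 thick, with free air below it down to the base and beyond its end (+y). Raised by 20 mm here the pawl is clear of the teeth; it can rise 27 mm. Lifting takes 2 to 6 N.
- carriage (a joint): How far the platform has been lowered, m: 0 at the start, 0.08 fully down. With the pawl held clear it sinks by its own weight, damped, in about 2 to 3 s.
- platform (a point): Centre of the top face of the aluminium platform, 100 x 100 mm with a low rim on three sides; 134 mm above the bench at the start, 54 mm when down.
- block_mid (a point): Centre of the black steel riser block with tape (31 x 73 x 30 mm, 0.35 kg) that stands loose on the platform; half-way up, 15 mm above its underside.
- mat: Thin cork mat fixed on the bench, 150 (its x) x 250 (its y) x 4 mm; origin at the centre of its underside.
- drift_mid (a point): Centre of the black steel drift, a round rod 200 mm long and 14 mm thick, 0.22 kg, lying loose on the mat along this frame's y axis; centre 11 mm above the bench. Its middle is the place to hold it.
- tape_mid (a point): Centre of the roll of black tape on the bench, 68 x 72 x 18 mm, a bystander.
- mug_mid (a point): Centre of the white mug, 92 x 127 x 95 mm, a bystander, half-way up.
- pliers_mid (a point): Centre of the black-gripped pliers lying flat on the bench, 178 x 56 x 18 mm, a bystander.
There are look-alikes about, which are no part of the job. What is shaped like the part that bears block_mid but pink is not meant.

How it is judged:
On the way, in this order (a step that is already met when the one before it is completed fails the run):
1. the locking screw is undone by more than 1.1 rad, whichever way it gives ((value of joint lock_screw above 1.1 rad or value of joint lock_screw below -1.1 rad)), for 0.2 s.
2. the drift is lifted off the mat (height (world z) of drift_mid above 0.06 m), for 0.2 s.
3. the drift lifts the pawl's finger by more than 12 mm (z of pawl_finger in the frame of lift_stand above 0.158 m and contact force between drift and pawl above 0.3 N), for 0.1 s.
4. the platform is fully down (lowered by more than 76 mm) (value of joint carriage above 0.076 m), for 0.2 s.
At the end, for the whole second after the job is handed in: Platform lowered over 76 mm; screw still undone over 1.1 rad; block on the platform (centre within 40 mm of its centre in x and y, 8 to 22 mm above its top); drift at rest on the mat (centre within 70 mm across, 120 mm along, under 20 mm above the mat's underside) (value of joint carriage above 0.076 m and (value of joint lock_screw above 1.1 rad or value of joint lock_screw below -1.1 rad) and x of block_mid in the frame of platform between -0.04 and 0.04 m and y of block_mid in the frame of platform between -0.04 and 0.04 m and z of block_mid in the frame of platform between 0.008 and 0.022 m and x of drift_mid in the frame of mat between -0.07 and 0.07 m and y of drift_mid in the frame of mat between -0.12 and 0.12 m and z of drift_mid in the frame of mat below 0.02 m and linear speed of drift below 0.03 m/s); the robot touches nothing.
It fails at once if the screw is forced the wrong way (hidden stop strained by more than 6 mm) (value of joint thread_stop above 0.006 m or value of joint thread_stop below -0.006 m).
It fails at once if the gripper or arm pushes the pawl itself (more than 1 N) (contact force between any of the fingers, the arm and pawl above 1 N).
It fails at once if the tape, mug or pliers are moved by more than 30 mm (distance of any of tape_mid, mug_mid, pliers_mid from where it was at the start of the episode above 0.03 m).
It also fails if it takes over 59 s, if anything falls off the work surface, if the arm or the gripper's body presses on something with over 40 N, if the wrist force passes 120 N, or if a joint passes its speed limit or range.

## Working session

There is one attempt and no reset: what is moved stays moved. The work goes in short steps, Python scripts to look and compute and a tool call to move; the robot and the scene stay as the last step left them, time stands still between calls to the robot, and variables do not carry over. Pictures are saved under pics/ and viewed, and the job is handed in when it is done.

Besides the shell and the picture viewer there is one more tool, called after "Request:" by a JSON object that holds its "method" and its "body". apply_moves: Moves the arm, as the interface text tells. Its arguments: {"type":"object","properties":{"targets":{"type":"array"},"gripper":{"type":"number"},"grip_force":{"type":"number"}},"required":["targets"]}

```bash
mkdir -p pics; cat > h.py <<'E'
import numpy as np,cv2
from bench import ctrl,read_camera,job
def snap(n,f):
    c=read_camera(n); cv2.imwrite(f'pics/{f}.png',c['pixels'][:,:,::-1]); np.savez(f'pics/{f}.npz',**c); return c
def load(f): return dict(np.load(f'pics/{f}.npz'))
def pt(c,u,v,z=None):
    K=c['intrinsics']; d=np.array([(u-K[0,2])/K[0,0],(v-K[1,2])/K[1,1],1.])
    r=c['orientation']@d
    if z is not None: return c['position']+r*(z-c['position'][2])/r[2]
    s=c['range_z'][int(v),int(u)]
    return c['position']+r*s
def proj(c,p):
    q=c['orientation'].T@(np.array(p)-c['position']); q=c['intrinsics']@q; return q[:2]/q[2]
E
python3 - <<'E'
from h import *
for n in ['side','top','wrist']:
    c=snap(n,n+'0'); print(n,c['position'],c['orientation'].round(3).tolist(),c['intrinsics'][0,0])
s=ctrl.observe(); print({k:np.round(v,3).tolist() for k,v in s.items()})
E
```

```text
side [0.49961654 1.11645012 0.7181448 ] [[-0.996, -0.061, 0.061], [-0.083, 0.496, -0.864], [0.023, -0.866, -0.5]] 481.4892154997553
top [0.36777579 0.18380479 1.28860151] [[-0.09, -0.974, 0.206], [-0.996, 0.088, -0.021], [0.003, -0.207, -0.978]] 478.61256076154564
wrist [0.13545554 0.48681697 0.37311922] [[0.405, 0.876, 0.26], [0.914, -0.388, -0.115], [-0.0, 0.285, -0.959]] 295.0516430582601
{'time': 0.15, 'qpos': [1.155, 0.213, -0.035, 1.324, 0.0, 1.571], 'qd': [0.0, -0.001, 0.001, -0.0, -0.001, -0.001], 'joint_torque': [0.003, -68.641, 48.725, 0.013, 0.0, -0.0], 'ee_pos': [0.202, 0.457, 0.404], 'tcp_rot': [[-0.915, 0.404, -0.0], [0.404, 0.915, -0.001], [0.0, -0.001, -1.0]], 'ft_force': [-0.245, 0.134, -1.09], 'wrist_torque': [-0.073, 0.004, -0.003], 'gripper_width': 0.085}
```

View pics/side0.png

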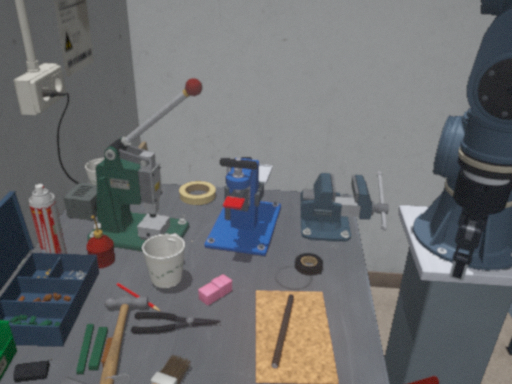

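View pics/top0.png

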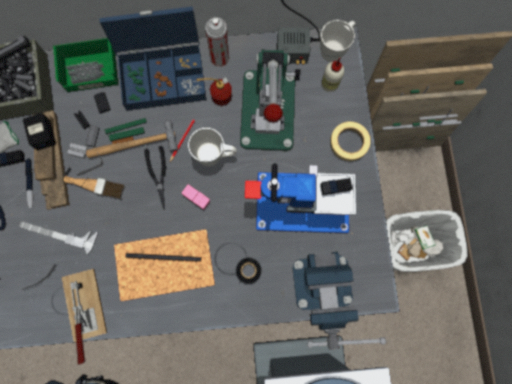

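View pics/wrist0.png

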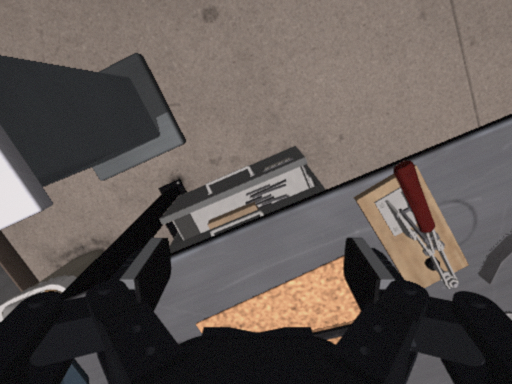

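The top image shows the blue stand at (300,200), with its red finger at (252,190), black handle at (275,183), and platform with the black block at (336,187). The cork mat is at (165,264) with the drift at (163,258). The tape roll is at (248,270), pliers at (155,178) and mug at (207,147). The pink block at (195,197) is the look-alike. Next I'll enlarge and measure.

```bash
python3 - <<'E'
from h import *
c=load('top0')
a=c['pixels'][155:245,225:370,::-1]; cv2.imwrite('pics/ztop.png',cv2.resize(a,None,fx=5,fy=5,interpolation=cv2.INTER_CUBIC))
a=c['pixels'][220:310,100:270,::-1]; cv2.imwrite('pics/zmat.png',cv2.resize(a,None,fx=4,fy=4,interpolation=cv2.INTER_CUBIC))
c=load('side0')
a=c['pixels'][145:265,195:295,::-1]; cv2.imwrite('pics/zside.png',cv2.resize(a,None,fx=5,fy=5,interpolation=cv2.INTER_CUBIC))
E
```

```text
(no output)
```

View pics/ztop.png

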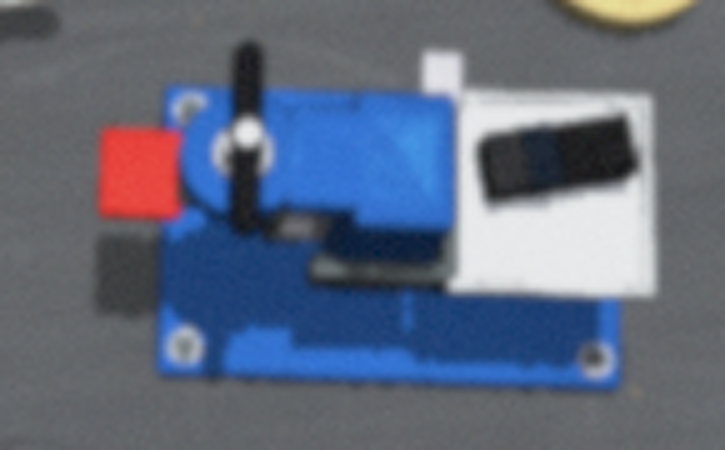

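View pics/zmat.png

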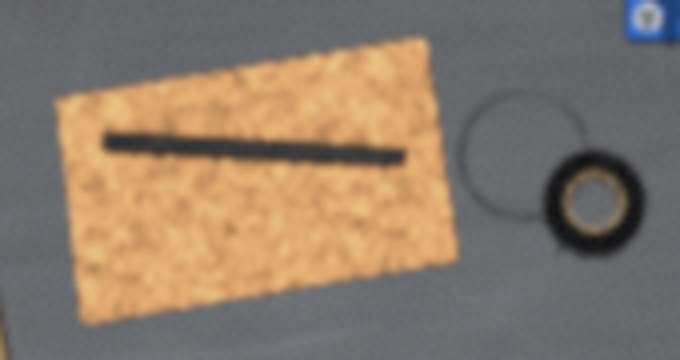

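View pics/zside.png

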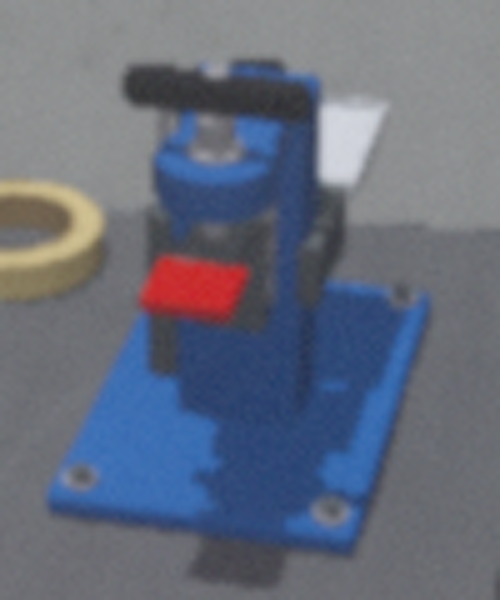

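```bash
python3 - <<'E'
from h import *
np.set_printoptions(precision=4,suppress=True)
c=load('top0')
T=lambda x,y,z:pt(c,225+x/5-.4,155+y/5-.4,z)
M=lambda x,y,z:pt(c,100+x/4-.4,220+y/4-.4,z)
print('handle',T(250,45,.242),T(240,230,.242))
print('base',T(160,375,.014),T(618,385,.014))
print('pad',*[T(*p,.156) for p in[(100,130),(180,130),(178,218),(98,216)]])
print('plat',*[T(*p,.138) for p in[(655,95),(655,295),(450,292),(463,92)]])
print('block',*[T(*p,.164) for p in[(478,145),(628,118),(637,168),(490,200)]])
print('drift',M(105,141,.011),M(405,157,.011))
print('mat',*[M(*p,.004) for p in[(57,100),(428,38),(457,260),(82,323)]])
print('tape',M(594,203,.018))
# colour clouds
def cloud(c,m):
    v,u=np.nonzero(m&(c['range_z']>0)); K=c['intrinsics']; z=c['range_z'][v,u]
    d=np.stack([(u-K[0,2])/K[0,0]*z,(v-K[1,2])/K[1,1]*z,z]); return (c['orientation']@d).T+c['position']
for n,box in(('top0',(175,205,240,265)),('side0',(190,215,215,250))):
    c=load(n);P=c['pixels'].astype(int);m=(P[...,0]>180)&(P[...,1]<90)
    b=np.zeros_like(m);b[box[0]:box[1],box[2]:box[3]]=1
    q=cloud(c,m&b); print(n,'pad med',np.median(q,0),np.percentile(q,[3,97],axis=0))
    P=c['pixels'].astype(int);m=(P.max(2)<60);b=np.zeros_like(m)
    bx=(160,202,268,282) if n=='top0' else (155,170,215,262); b[bx[0]:bx[1],bx[2]:bx[3]]=1
    q=cloud(c,m&b);q=q[(q[:,2]>.215)&(q[:,2]<.26)]; mu=q.mean(0);_,s,V=np.linalg.svd(q[:,:2]-mu[:2],full_matrices=False); t=(q[:,:2]-mu[:2])@V[0]
    print('handle',mu,V[0],t.min(),t.max(),mu[:2]+V[0]*(t.min()+t.max())/2,len(q))
E
```

```text
handle [0.6465 0.0965 0.242 ] [0.5621 0.1095 0.242 ]
base [0.5297 0.144  0.014 ] [ 0.5023 -0.0997  0.014 ]
pad [0.6334 0.1662 0.156 ] [0.63   0.1275 0.156 ] [0.5866 0.1326 0.156 ] [0.5911 0.171  0.156 ]
plat [ 0.6308 -0.1096  0.138 ] [ 0.5313 -0.0959  0.138 ] [0.5417 0.0034 0.138 ] [ 0.6408 -0.0149  0.138 ]
block [ 0.6078 -0.0145  0.164 ] [ 0.6146 -0.0884  0.164 ] [ 0.5897 -0.0894  0.164 ] [ 0.5804 -0.017   0.164 ]
drift [0.4942 0.4956 0.011 ] [0.4658 0.2982 0.011 ]
mat [0.5251 0.5282 0.004 ] [0.5444 0.2779 0.004 ] [0.3961 0.2695 0.004 ] [0.3778 0.5167 0.004 ]
tape [0.4243 0.1763 0.018 ]
top0 pad med [0.6108 0.1497 0.1558] [[0.5916 0.1328 0.152 ]
 [0.6304 0.167  0.1605]]
handle [0.6039 0.1027 0.241 ] [-0.9932  0.1168] -0.04237594516414293 0.04242848078112346 [0.6039 0.1027] 131
side0 pad med [0.6136 0.1506 0.1559] [[0.5946 0.1324 0.1534]
 [0.632  0.1677 0.1576]]
handle [0.6083 0.1088 0.2322] [-0.9922  0.1249] -0.04015648910598514 0.04067963292716034 [0.608  0.1088] 61
```

```bash
python3 - <<'E'
from h import *
np.set_printoptions(precision=3,suppress=True)
c=load('top0')
for n,u,v in[('ball',272,113),('mugL',195,147),('mugR',234,152),('mugbot',207,162),('pliers',163,205),('pl2',155,150),('tape',247,260),('vise',330,262),('press',272,68)]: print(n,pt(c,u,v))
s=load('side0'); print('ball',pt(s,193,87))
# travel in tool frame
st=ctrl.observe();R=st['tcp_rot'];p=st['ee_pos']
t=np.array([.605,.103,.44]);print('tool travel mm',R.T@(t-p)*1000, 'tool y deg',np.degrees(np.arctan2(R[1,1],R[0,1])))
E
```

```text
ball [0.697 0.107 0.426]
mugL [0.768 0.291 0.034]
mugR [0.736 0.186 0.061]
mugbot [0.71  0.259 0.08 ]
pliers [0.62  0.391 0.006]
pl2 [0.78  0.406 0.002]
tape [0.451 0.177 0.018]
vise [ 0.423 -0.026  0.099]
press [0.857 0.083 0.288]
ball [0.704 0.121 0.414]
tool travel mm [-511.866 -161.312  -35.559] tool y deg 66.17377098142627
```

Request:
{"method": "apply_moves", "body": {"targets": [{"travel":[-32,-10,-3]},{"travel":[-32,-10,-3]},{"travel":[-32,-10,-3]},{"travel":[-32,-10,-3]},{"travel":[-32,-10,-3]},{"travel":[-32,-10,-3]},{"travel":[-32,-10,-3]},{"travel":[-32,-10,-3]},{"travel":[-32,-10,-3]},{"travel":[-32,-10,-3]}], "gripper": 85, "grip_force": 60}}

```text
validation failed for argument at $.ta...
```

Request:
{"method": "apply_moves", "body": {"targets": [{"travel":[-32,-10,-2]},{"travel":[-32,-10,-2]},{"travel":[-32,-10,-2]},{"travel":[-32,-10,0]},{"travel":[-32,-10,0]},{"travel":[-32,-11,0]},{"travel":[0,0,0],"spin":-0.1},{"travel":[0,0,0],"spin":-0.1},{"travel":[0,0,0],"spin":-0.104},{"travel":[0,0,0]}]}}

```text
validation failed for argument at $.ta...
```

```bash
python3 - <<'E'
from h import *
np.set_printoptions(precision=4,suppress=True)
c=snap('wrist','w1');st=ctrl.observe();R=st['tcp_rot'];p=st['ee_pos'];print(st['time'],p,R,st['qpos'],st['ft_force'],st['wrist_torque'])
print(R.T@(np.array([.605,.103,.386])-p)*1000,np.degrees(np.arctan2(R[1,1],R[0,1])))
E
```

```text
0.2 [0.2019 0.4573 0.4044] [[-0.9148  0.4039 -0.0002]
 [ 0.4039  0.9148 -0.0006]
 [-0.     -0.0006 -1.    ]] [ 1.155   0.2132 -0.0347  1.3235 -0.      1.5708] [ 0.0626 -0.0783 -0.4481] [-0.018  -0.0788 -0.008 ]
[-511.862  -161.3098   18.5437] 66.17644788959001
```

View pics/w1.png

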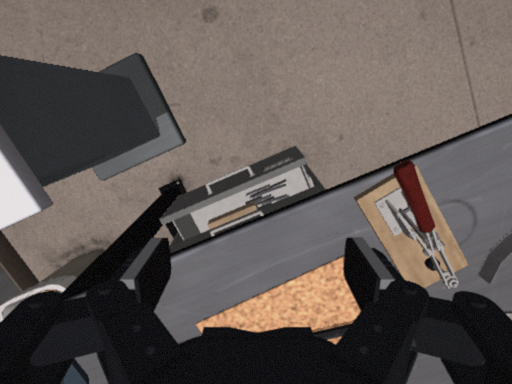

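The arm didn't move: the rows need "spin" given explicitly, so I'll include it.

Request:
{"method": "apply_moves", "body": {"targets": [{"travel":[-32,-10,-3],"spin":0},{"travel":[-32,-10,-3],"spin":0},{"travel":[-32,-10,-3],"spin":0},{"travel":[-32,-10,-3],"spin":0},{"travel":[-32,-10,-3],"spin":0},{"travel":[-32,-10,-3],"spin":0},{"travel":[-32,-10,-3],"spin":0},{"travel":[-32,-10,-3],"spin":0},{"travel":[-32,-10,-3],"spin":0},{"travel":[-32,-10,-3],"spin":0}], "gripper": 85, "grip_force": 60}}

```text
time: 1.03
ee_pos: [0.4553, 0.2353, 0.4348]
tcp_rot: [[-0.915, 0.404, -0.0], [0.404, 0.915, -0.0], [0.0, -0.0, -1.0]]
ft_force: [0.1, -0.1, 0.2]
gripper_width: 0.0851
```

Request:
{"method": "apply_moves", "body": {"targets": [{"travel":[-32,-10,-2],"spin":0},{"travel":[-32,-10,-2],"spin":0},{"travel":[-32,-10,-2],"spin":0},{"travel":[-32,-10,0],"spin":0},{"travel":[-32,-10,0],"spin":0},{"travel":[-32,-11,0],"spin":0},{"travel":[0,0,0],"spin":-0.1},{"travel":[0,0,0],"spin":-0.1},{"travel":[0,0,0],"spin":-0.104},{"travel":[0,0,0],"spin":0}]}}

```text
time: 1.87
ee_pos: [0.6055, 0.1031, 0.4403]
tcp_rot: [[-0.994, 0.107, -0.001], [0.107, 0.994, -0.0], [0.001, -0.0, -1.0]]
ft_force: [0.3, 0.1, -0.8]
gripper_width: 0.0849
```

```bash
python3 - <<'E'
from h import *
np.set_printoptions(precision=4,suppress=True)
c=snap('wrist','w1b');st=ctrl.observe();R=st['tcp_rot'];p=st['ee_pos'];print(st['time'],p,R,st['qpos'],st['ft_force'],st['wrist_torque'])
print(R.T@(np.array([.605,.103,.386])-p)*1000,np.degrees(np.arctan2(R[1,1],R[0,1])))
E
```

```text
1.9167 [0.6053 0.1032 0.4404] [[-0.9936  0.1132 -0.0005]
 [ 0.1132  0.9936 -0.0001]
 [ 0.0005 -0.0001 -1.    ]] [0.1689 0.4655 0.4104 1.5162 0.     0.2823] [0.3884 1.0485 0.6849] [ 0.0013 -0.0405  0.0205]
[ 0.2834 -0.2495 54.4497] 83.49930292146098
```

View pics/w1b.png

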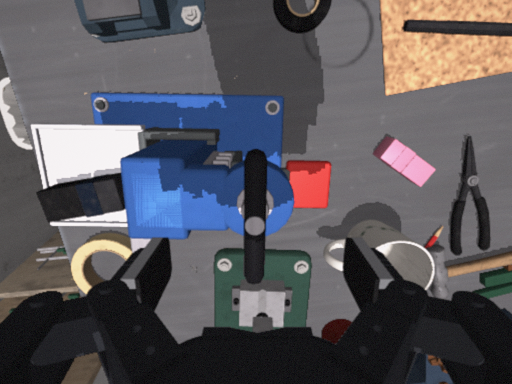

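The wrist view shows the handle from (255,155) to (255,280), midway between the fingers and square to them. I'll check the projected centre and go down.

```bash
python3 - <<'E'
from h import *
c=load('w1b');print(proj(c,[.605,.103,.242]),proj(c,[.605+.0447,.103-.005,.242]),proj(c,[.605-.0447,.103+.005,.242]))
E
```

```text
[256.23736331 222.5278342 ] [256.07387602 285.89367053] [256.42575613 149.50889484]
```

Request:
{"method": "apply_moves", "body": {"targets": [{"travel":[0,0,9],"spin":0},{"travel":[0,0,9],"spin":0},{"travel":[0,0,9],"spin":0},{"travel":[0,0,9],"spin":0},{"travel":[0,0,9],"spin":0},{"travel":[0,0,7],"spin":0},{"travel":[0,0,0],"spin":0}]}}

```text
time: 2.5
ee_pos: [0.605, 0.1033, 0.387]
tcp_rot: [[-0.994, 0.112, -0.002], [0.112, 0.994, -0.0], [0.002, -0.001, -1.0]]
ft_force: [-0.3, 0.1, -0.5]
gripper_width: 0.085
```

Request:
{"method": "apply_moves", "body": {"targets": [{"travel":[0,0,0],"spin":0},{"travel":[0,0,0],"spin":0},{"travel":[0,0,0],"spin":0},{"travel":[0,0,0],"spin":0},{"travel":[0,0,0],"spin":0},{"travel":[0,0,0],"spin":0},{"travel":[0,0,0],"spin":0},{"travel":[0,0,0],"spin":0}], "gripper": 0, "grip_force": 60}}

```text
time: 3.17
ee_pos: [0.6052, 0.1028, 0.3894]
tcp_rot: [[-0.994, 0.112, 0.001], [0.112, 0.994, -0.001], [-0.001, -0.001, -1.0]]
ft_force: [-1.9, -5.6, 7.3]
gripper_width: 0.0152
```

```bash
cat > o.py <<'E'
from h import *
np.set_printoptions(precision=4,suppress=True)
st=ctrl.observe();R=st['tcp_rot'];print(st['time'],st['ee_pos'],'yaw',np.arctan2(R[1,1],R[0,1]).round(4),'F',st['ft_force'],'T',st['wrist_torque'],'w',st['gripper_width'])
E
python3 o.py
```

```text
3.1667 [0.6052 0.1028 0.3894] yaw 1.4584 F [-1.92   -5.5609  7.3498] T [-1.248   0.6359 -0.0549] w 0.015248466923395558
```

Request:
{"method": "apply_moves", "body": {"targets": [{"travel":[0,0,0],"spin":-0.05},{"travel":[0,0,0],"spin":-0.05},{"travel":[0,0,0],"spin":-0.05},{"travel":[0,0,0],"spin":0},{"travel":[0,0,0],"spin":0},{"travel":[0,0,0],"spin":0}]}}

```text
time: 3.67
ee_pos: [0.6052, 0.1026, 0.3895]
tcp_rot: [[-0.999, -0.037, 0.001], [-0.037, 0.999, -0.002], [-0.001, -0.002, -1.0]]
ft_force: [-3.4, -7.1, 9.1]
gripper_width: 0.015
```

```bash
python3 o.py
```

```text
3.6667 [0.6052 0.1026 0.3895] yaw 1.6083 F [-3.4108 -7.0949  9.0706] T [-1.5604  0.7299 -0.0717] w 0.014968266944982517
```

Request:
{"method": "apply_moves", "body": {"targets": [{"travel":[0,0,0],"spin":-0.04},{"travel":[0,0,0],"spin":-0.04},{"travel":[0,0,0],"spin":-0.04},{"travel":[0,0,0],"spin":0},{"travel":[0,0,0],"spin":0}]}}

```text
time: 4.08
ee_pos: [0.6052, 0.1026, 0.3899]
tcp_rot: [[-0.988, -0.157, 0.001], [-0.157, 0.988, -0.002], [-0.001, -0.002, -1.0]]
ft_force: [-4.5, -8.2, 12.9]
gripper_width: 0.0152
```

```bash
python3 o.py; python3 -c "
from h import *
c=snap('top','t2')
a=c['pixels'][155:245,225:370,::-1]; cv2.imwrite('pics/zt2.png',cv2.resize(a,None,fx=5,fy=5,interpolation=cv2.INTER_CUBIC))
c=snap('side','s2')
a=c['pixels'][125:265,175:295,::-1]; cv2.imwrite('pics/zs2.png',cv2.resize(a,None,fx=4,fy=4,interpolation=cv2.INTER_CUBIC))"
```

```text
4.0833 [0.6052 0.1026 0.3899] yaw 1.7284 F [-4.5124 -8.2177 12.941 ] T [-1.6971  1.0542 -0.1295] w 0.01517799508282041
```

View pics/zs2.png

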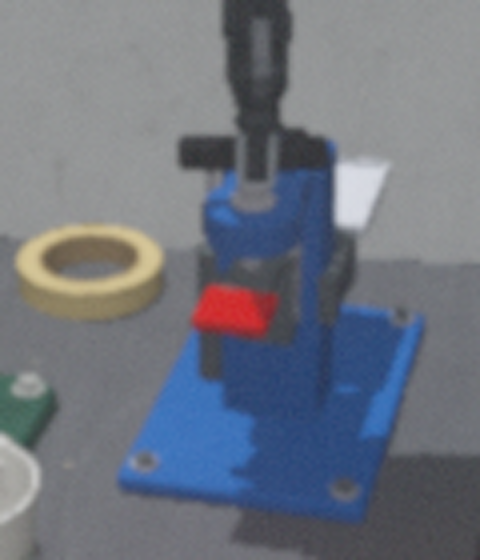

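Turning anticlockwise gave only about 0.1 N m at 0.27 rad, where the wrong way would be 0.8 N m. The side crop shows the handle (185–335,150) turned with the fingers. Anticlockwise therefore undoes it, so I'll carry on and follow the rise.

Request:
{"method": "apply_moves", "body": {"targets": [{"travel":[0,0,-2.5],"spin":-0.1},{"travel":[0,0,-1],"spin":-0.1},{"travel":[0,0,-1],"spin":-0.1},{"travel":[0,0,-1],"spin":-0.1},{"travel":[0,0,-1.3],"spin":-0.1},{"travel":[0,0,0],"spin":0}]}}

```text
time: 4.68
ee_pos: [0.6055, 0.1024, 0.3952]
tcp_rot: [[-0.788, -0.616, -0.0], [-0.616, 0.788, -0.002], [0.002, -0.002, -1.0]]
ft_force: [2.6, -8.8, -5.5]
gripper_width: 0.0151
```

```bash
python3 o.py
```

```text
4.6833 [0.6055 0.1024 0.3952] yaw 2.2348 F [ 2.5843 -8.7617 -5.4834] T [-1.8822 -0.5454 -0.0249] w 0.01510793716392998
```

Request:
{"method": "apply_moves", "body": {"targets": [{"travel":[0,0,-1.1],"spin":-0.1},{"travel":[0,0,-1.6],"spin":-0.1},{"travel":[0,0,-1.8],"spin":-0.1},{"travel":[0,0,-2],"spin":-0.1},{"travel":[0,0,-2.1],"spin":-0.1},{"travel":[0,0,-1.4],"spin":-0.06},{"travel":[0,0,0],"spin":0},{"travel":[0,0,0],"spin":0},{"travel":[0,0,0],"spin":0}]}}

```text
time: 5.43
ee_pos: [0.6056, 0.1022, 0.4058]
tcp_rot: [[-0.346, -0.938, 0.001], [-0.938, 0.346, -0.003], [0.002, -0.002, -1.0]]
ft_force: [2.9, -11.1, 0.6]
gripper_width: 0.0152
```

```bash
python3 o.py;python3 -c "
from h import *
c=snap('side','s3')
a=c['pixels'][125:265,175:295,::-1]; cv2.imwrite('pics/zs3.png',cv2.resize(a,None,fx=4,fy=4,interpolation=cv2.INTER_CUBIC))"
```

```text
5.4333 [0.6056 0.1022 0.4058] yaw 2.7878 F [  2.9228 -11.0812   0.6321] T [-2.3589 -0.6394 -0.0998] w 0.015197702390890555
```

View pics/zs3.png

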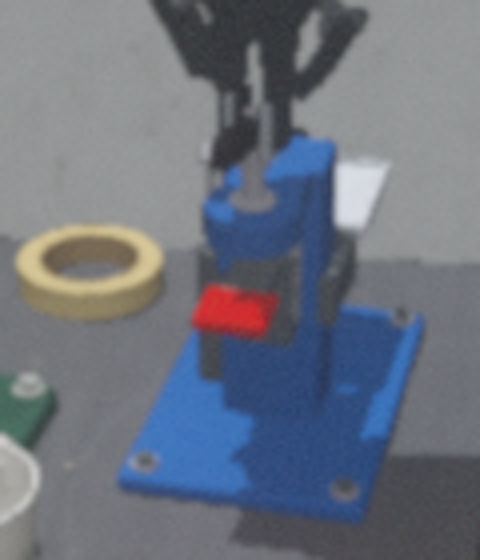

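The side crop shows the handle raised about 15 mm, with the silver stem visible at (262,150), and the gripper has turned 1.33 rad. Next I'll release it and move up.

Request:
{"method": "apply_moves", "body": {"targets": [{"travel":[0,0,0],"spin":0},{"travel":[0,0,0],"spin":0},{"travel":[0,0,0],"spin":0},{"travel":[0,0,-10],"spin":0},{"travel":[0,0,-20],"spin":0},{"travel":[0,0,-20],"spin":0},{"travel":[0,0,-20],"spin":0}], "gripper": 45}}

```text
time: 6.07
ee_pos: [0.605, 0.1035, 0.4764]
tcp_rot: [[-0.345, -0.939, -0.0], [-0.939, 0.345, 0.0], [-0.0, 0.0, -1.0]]
ft_force: [0.5, 0.3, 0.3]
gripper_width: 0.0449
```

```bash
python3 o.py;python3 -c "
from h import *
c=snap('wrist','w4')
st=ctrl.observe();R=st['tcp_rot'];p=st['ee_pos']
a=np.array([.4658,.2982]);b=np.array([.4942,.4956]);d=(b-a)/np.linalg.norm(b-a);m=(a+b)/2-.022*d;print('grasp',m,'ang',np.arctan2(d[1],d[0]), R.T@(np.array([*m,.40])-p)*1000)
c=load('top0');print('plat tilt')
"
```

```text
6.0667 [0.605  0.1035 0.4764] yaw 2.7893 F [0.4928 0.3268 0.2947] T [-0.0253 -0.0389 -0.0202] w 0.04487990572615148
grasp [0.47686711 0.37512421] ang 1.4279065055334785 [-210.60462358  214.2509868    80.02283502]
plat tilt
```

View pics/w4.png

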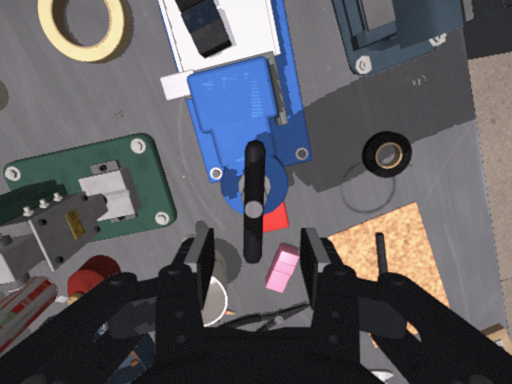

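The wrist view shows the handle end-on at (254,200), turned as intended. Next I'll go to the drift, taking the half turn that puts the wrist camera on the side away from the stand.

Request:
{"method": "apply_moves", "body": {"targets": [{"travel":[-21,21.4,0],"spin":0},{"travel":[-21,21.4,0],"spin":0},{"travel":[-21,21.4,0],"spin":0},{"travel":[-21,21.4,0],"spin":0},{"travel":[-21,21.4,0],"spin":0},{"travel":[-21,21.4,0],"spin":0},{"travel":[-21,21.4,0],"spin":0},{"travel":[-21,21.4,0],"spin":0},{"travel":[-21,21.4,0],"spin":0},{"travel":[-21.6,21.6,0],"spin":0}]}}

```text
time: 6.95
ee_pos: [0.476, 0.3762, 0.4756]
tcp_rot: [[-0.345, -0.939, 0.0], [-0.939, 0.345, 0.0], [-0.0, 0.0, -1.0]]
ft_force: [0.8, -0.5, -0.0]
gripper_width: 0.0451
```

Request:
{"method": "apply_moves", "body": {"targets": [{"travel":[0,0,10],"spin":0.12},{"travel":[0,0,10],"spin":0.12},{"travel":[0,0,10],"spin":0.12},{"travel":[0,0,10],"spin":0.12},{"travel":[0,0,10],"spin":0.12},{"travel":[0,0,10],"spin":0.12},{"travel":[0,0,10],"spin":0.12},{"travel":[0,0,10],"spin":0.12},{"travel":[0,0,10],"spin":0.12},{"travel":[0,0,10],"spin":0.12}]}}

```text
time: 7.78
ee_pos: [0.4768, 0.375, 0.3749]
tcp_rot: [[-1.0, -0.012, -0.0], [-0.012, 1.0, 0.0], [0.0, 0.0, -1.0]]
ft_force: [0.1, 0.4, -0.2]
gripper_width: 0.0453
```

Request:
{"method": "apply_moves", "body": {"targets": [{"travel":[0,0,10],"spin":0.12},{"travel":[0,0,10],"spin":0.12},{"travel":[0,0,10],"spin":0.12},{"travel":[0,0,10],"spin":0.12},{"travel":[0,0,10],"spin":0.12},{"travel":[0,0,0],"spin":0.12},{"travel":[0,0,0],"spin":0.12},{"travel":[0,0,0],"spin":0.12},{"travel":[0,0,0],"spin":0.12},{"travel":[0,0,0],"spin":0.12}]}}

```text
time: 8.62
ee_pos: [0.4769, 0.375, 0.3254]
tcp_rot: [[-0.374, 0.927, -0.0], [0.927, 0.374, 0.0], [0.0, -0.0, -1.0]]
ft_force: [0.7, -0.0, 0.5]
gripper_width: 0.0448
```

Request:
{"method": "apply_moves", "body": {"targets": [{"travel":[0,0,0],"spin":0.12},{"travel":[0,0,0],"spin":0.12},{"travel":[0,0,0],"spin":0.12},{"travel":[0,0,0],"spin":0.12},{"travel":[0,0,0],"spin":0.052},{"travel":[0,0,0],"spin":0}]}}

```text
time: 9.12
ee_pos: [0.4769, 0.375, 0.3254]
tcp_rot: [[0.145, 0.989, -0.0], [0.989, -0.145, 0.0], [0.0, -0.0, -1.0]]
ft_force: [-0.6, -0.3, 0.1]
gripper_width: 0.0451
```

```bash
python3 o.py;python3 -c "
from h import *
c=snap('wrist','w5'); K=c
for p in ([.4658,.2982,.018],[.4942,.4956,.018],[.4769,.3751,.018]): print(proj(c,p))
"
```

```text
9.1167 [0.4769 0.375  0.3254] yaw -0.1454 F [-0.6029 -0.2924  0.1466] T [-0.0066  0.0066 -0.0268] w 0.0450738958053556
[257.37577296 250.16846021]
[256.56574501  39.62765691]
[257.13568943 178.09867742]
```

View pics/w5.png

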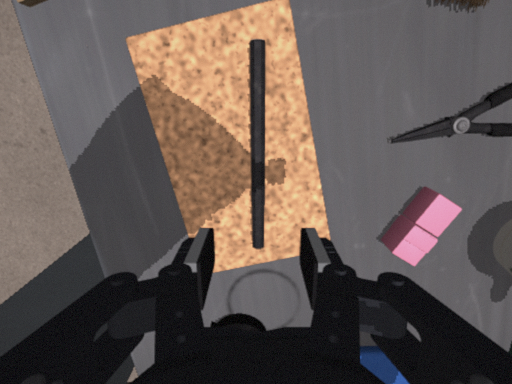

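The wrist view shows the drift from (258,40) to (258,248), centred between the fingers, while the pink look-alike at (420,225) stays clear. I'll descend to it.

Request:
{"method": "apply_moves", "body": {"targets": [{"travel":[0,0,25],"spin":0},{"travel":[0,0,25],"spin":0},{"travel":[0,0,25],"spin":0},{"travel":[0,0,25],"spin":0},{"travel":[0,0,20],"spin":0},{"travel":[0,0,15],"spin":0},{"travel":[0,0,10],"spin":0},{"travel":[0,0,0],"spin":0},{"travel":[0,0,0],"spin":0}]}}

```text
time: 9.92
ee_pos: [0.477, 0.3749, 0.1807]
tcp_rot: [[0.141, 0.99, -0.0], [0.99, -0.141, -0.0], [-0.0, -0.0, -1.0]]
ft_force: [0.2, 0.3, 1.2]
gripper_width: 0.0448
```

Request:
{"method": "apply_moves", "body": {"targets": [{"travel":[0,0,0],"spin":0},{"travel":[0,0,0],"spin":0},{"travel":[0,0,0],"spin":0},{"travel":[0,0,0],"spin":0},{"travel":[0,0,0],"spin":0},{"travel":[0,0,0],"spin":0}], "gripper": 0, "grip_force": 60}}

```text
time: 10.42
ee_pos: [0.4774, 0.3752, 0.1818]
tcp_rot: [[0.142, 0.99, 0.002], [0.99, -0.142, 0.001], [0.001, 0.001, -1.0]]
ft_force: [-0.3, -2.2, 7.6]
gripper_width: 0.0121
```

```bash
python3 o.py
```

```text
10.4167 [0.4774 0.3752 0.1818] yaw -0.1428 F [-0.2951 -2.2387  7.5936] T [-0.2353  0.2721  0.0409] w 0.012077653630169152
```

The opening reads 12.1 mm on a 14 mm rod, so the hold is near the tips. I'll reopen, go 3 mm lower and grip again.

Request:
{"method": "apply_moves", "body": {"targets": [{"travel":[0,0,0],"spin":0},{"travel":[0,0,0],"spin":0},{"travel":[0,0,1.5],"spin":0},{"travel":[0,0,1.5],"spin":0},{"travel":[0,0,0],"spin":0}], "gripper": 35}}

```text
time: 10.83
ee_pos: [0.4769, 0.3748, 0.1771]
tcp_rot: [[0.143, 0.99, -0.0], [0.99, -0.143, -0.0], [-0.0, -0.0, -1.0]]
ft_force: [-0.9, -0.7, 0.3]
gripper_width: 0.0351
```

Request:
{"method": "apply_moves", "body": {"targets": [{"travel":[0,0,0],"spin":0},{"travel":[0,0,0],"spin":0},{"travel":[0,0,0],"spin":0},{"travel":[0,0,0],"spin":0},{"travel":[0,0,0],"spin":0},{"travel":[0,0,0],"spin":0}], "gripper": 0, "grip_force": 60}}

```text
time: 11.33
ee_pos: [0.4772, 0.375, 0.178]
tcp_rot: [[0.143, 0.99, 0.001], [0.99, -0.143, 0.0], [0.001, 0.001, -1.0]]
ft_force: [-0.4, -1.5, 6.1]
gripper_width: 0.0116
```

```bash
python3 o.py
```

```text
11.3333 [0.4772 0.375  0.178 ] yaw -0.1431 F [-0.3526 -1.4632  6.085 ] T [-0.1647  0.0925 -0.0221] w 0.011632424881574404
```

Request:
{"method": "apply_moves", "body": {"targets": [{"travel":[0,0,0],"spin":0},{"travel":[0,0,0],"spin":0},{"travel":[0,0,-2],"spin":0},{"travel":[0,0,-5],"spin":0},{"travel":[0,0,-10],"spin":0},{"travel":[0,0,-15],"spin":0},{"travel":[0,0,-20],"spin":0},{"travel":[0,0,-20],"spin":0},{"travel":[0,0,-20],"spin":0},{"travel":[0,0,0],"spin":0}], "grip_force": 120}}

```text
time: 12.17
ee_pos: [0.4778, 0.3756, 0.2742]
tcp_rot: [[0.142, 0.99, 0.004], [0.99, -0.143, 0.004], [0.004, 0.004, -1.0]]
ft_force: [-0.2, 1.0, -0.7]
gripper_width: 0.0095
```

```bash
python3 o.py;python3 -c "
from h import *
snap('wrist','w6')
c=snap('side','s6'); a=c['pixels'][190:384,200:380,::-1]; cv2.imwrite('pics/zs6.png',cv2.resize(a,None,fx=4,fy=4,interpolation=cv2.INTER_CUBIC)[:600])"
```

```text
12.1667 [0.4778 0.3756 0.2742] yaw -0.143 F [-0.1713  0.9876 -0.6607] T [ 0.0204 -0.0135 -0.004 ] w 0.009512031327839638
```

View pics/zs6.png

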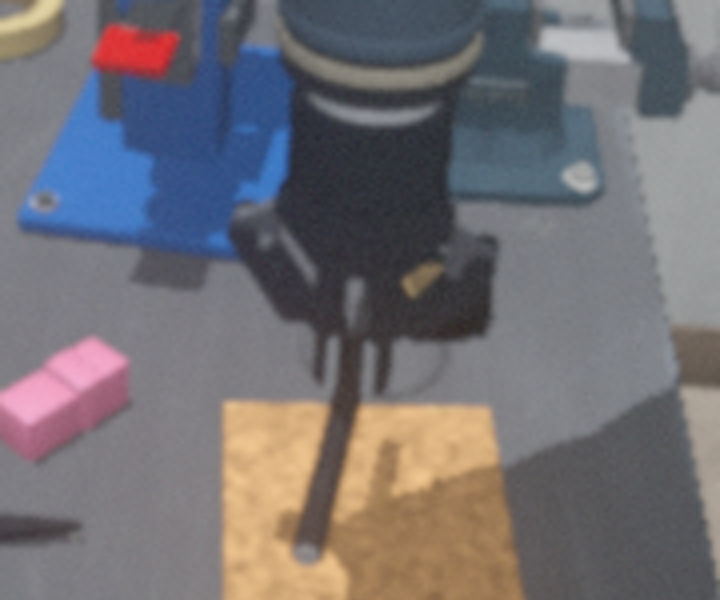

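View pics/w6.png

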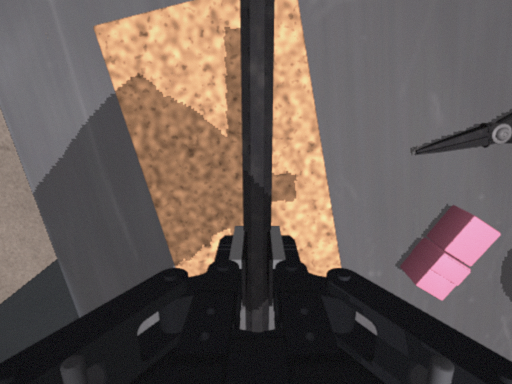

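The drift is held, running from (257,0) to (257,330) in the wrist view. I'll measure its tilt and tip from the depth.

```bash
python3 -c "
from h import *
np.set_printoptions(precision=4,suppress=True)
c=load('w6')
for v in (5,40,80,120,160,200,230,270,300): print(v,pt(c,257,v))
st=ctrl.observe();print(st['ee_pos'])
c=load('s6')
for x,y in((308,548),(330,450),(345,380),(320,500)): print(pt(c,200+x/4-.4,190+y/4-.4))
"
```

```text
5 [0.4941 0.4834 0.1125]
40 [0.4923 0.4711 0.1122]
80 [0.4901 0.456  0.1139]
120 [0.4878 0.44   0.114 ]
160 [0.4853 0.4227 0.1134]
200 [0.4826 0.4044 0.1146]
230 [0.4804 0.389  0.1134]
270 [0.4773 0.3678 0.114 ]
300 [0.4747 0.3501 0.1134]
[0.4771 0.375  0.2704]
[0.496  0.4966 0.1109]
[0.4884 0.4332 0.1113]
[0.4826 0.3815 0.1107]
[0.4918 0.4644 0.1091]
```

The rod is level, its top 157 mm below the TCP and its near tip about 77 mm ahead of the grip. I'll bring it out in front of the finger.

Request:
{"method": "apply_moves", "body": {"targets": [{"travel":[0,0,-8],"spin":0},{"travel":[0,0,-7],"spin":-0.03},{"travel":[-9.5,20,0],"spin":0},{"travel":[-9.5,20,0],"spin":0},{"travel":[-9.5,20,0],"spin":0},{"travel":[-9.5,20,0],"spin":0},{"travel":[-9.5,20,0],"spin":0},{"travel":[-9.5,20,0],"spin":0},{"travel":[-9.5,20,0],"spin":0},{"travel":[-9.5,20,0],"spin":0}]}}

```text
time: 13.1
ee_pos: [0.628, 0.2805, 0.2838]
tcp_rot: [[0.113, 0.994, -0.002], [0.994, -0.113, -0.001], [-0.001, -0.002, -1.0]]
ft_force: [0.0, 0.2, -1.2]
gripper_width: 0.0099
```

Request:
{"method": "apply_moves", "body": {"targets": [{"travel":[0,0,0],"spin":0},{"travel":[0,0,0],"spin":0}]}}

```text
time: 13.27
ee_pos: [0.6279, 0.2805, 0.2834]
tcp_rot: [[0.114, 0.993, -0.002], [0.993, -0.114, -0.001], [-0.001, -0.002, -1.0]]
ft_force: [-0.4, -0.5, -2.7]
gripper_width: 0.0097
```

```bash
python3 o.py;python3 -c "
from h import *
np.set_printoptions(precision=4,suppress=True)
st=ctrl.observe();R=st['tcp_rot'];p=st['ee_pos']
y=np.array([.1125,.9937]);O=np.array([.598,.038]);print('togo',R.T@(np.array([*(O+.188*y),.285])-p)*1000,'tip stand xy',np.array([[y[1],-y[0]],[y[0],y[1]]])@((p+R@[-.077,0,.157])[:2]-O),(p+R@[-.077,0,.157]))
c=snap('wrist','w7')
for v in (40,120,200,300): print(pt(c,257,v)[2]-p[2])
c=snap('side','s7'); a=c['pixels'][120:270,165:325,::-1]; cv2.imwrite('pics/zs7.png',cv2.resize(a,None,fx=4,fy=4,interpolation=cv2.INTER_CUBIC)[:600])"
```

```text
13.2667 [0.6279 0.2805 0.2834] yaw -0.1145 F [-0.4204 -0.5381 -2.6741] T [-0.0363  0.0183  0.0271] w 0.009706512528691737
togo [-56.3176  -2.2941  -1.5167] tip stand xy [0.002  0.1672] [0.6188 0.2039 0.1265]
-0.16028580504280504
-0.1609585478192045
-0.15983036865498626
-0.1611710492474864
```

View pics/zs7.png

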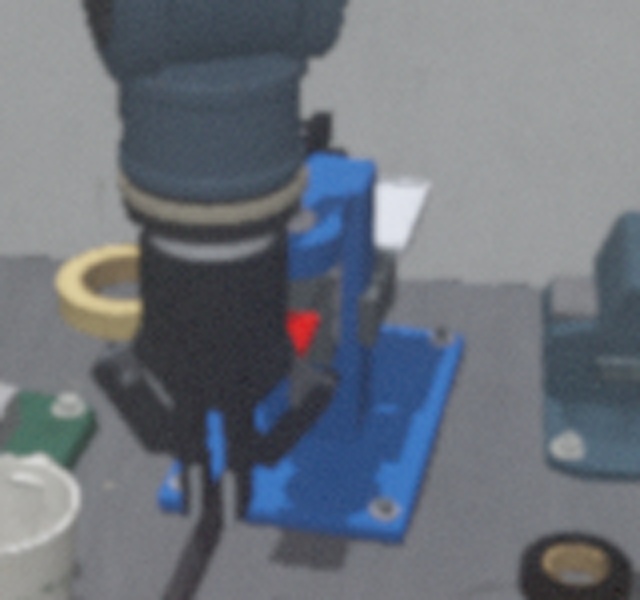

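The side crop shows the gripper in front of the red finger at (303,330), with the rod about 2 mm off the finger's centre line and some 17 mm below the pad. I'll slide it in under the finger.

Request:
{"method": "apply_moves", "body": {"targets": [{"travel":[-10,-1,0],"spin":0},{"travel":[-10,-1,0],"spin":0},{"travel":[-10,0,0],"spin":0},{"travel":[-10,0,0],"spin":0},{"travel":[-10,0,0],"spin":0},{"travel":[-6,0,0],"spin":0},{"travel":[0,0,0],"spin":0},{"travel":[0,0,0],"spin":0}]}}

```text
time: 14.03
ee_pos: [0.6192, 0.2255, 0.2847]
tcp_rot: [[0.113, 0.994, 0.0], [0.994, -0.113, 0.0], [0.0, 0.0, -1.0]]
ft_force: [0.1, 0.3, -2.5]
gripper_width: 0.0095
```

```bash
python3 o.py; python3 -c "
from h import *
c=snap('top','t8'); a=c['pixels'][130:250,190:370,::-1]; cv2.imwrite('pics/zt8.png',cv2.resize(a,None,fx=4,fy=4,interpolation=cv2.INTER_CUBIC)[:600])"
```

```text
14.0333 [0.6192 0.2255 0.2847] yaw -0.1137 F [ 0.1463  0.2957 -2.4549] T [-0.0734  0.01    0.075 ] w 0.009458998335217659
```

View pics/zt8.png

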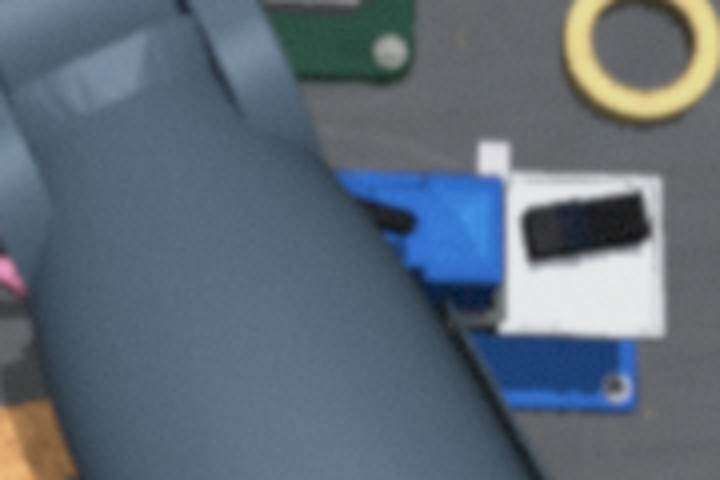

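The platform and block stay visible from above at (590,255). I'll lift gently now.

Request:
{"method": "apply_moves", "body": {"targets": [{"travel":[0,0,-4],"spin":0},{"travel":[0,0,-4],"spin":0},{"travel":[0,0,-4],"spin":0},{"travel":[0,0,-4],"spin":0},{"travel":[0,0,-4],"spin":0},{"travel":[0,0,-4],"spin":0},{"travel":[0,0,-4],"spin":0},{"travel":[0,0,0],"spin":0}]}}

```text
time: 14.75
ee_pos: [0.6191, 0.2261, 0.3132]
tcp_rot: [[0.113, 0.994, 0.0], [0.994, -0.113, 0.0], [0.0, 0.0, -1.0]]
ft_force: [-0.7, 1.1, -5.2]
gripper_width: 0.0101
```

```bash
python3 o.py; python3 -c "
from h import *
c=snap('top','t9'); print(pt(c,340,175),pt(c,345,208)); c=snap('side','s9'); a=c['pixels'][120:270,165:325,::-1]; cv2.imwrite('pics/zs9.png',cv2.resize(a,None,fx=4,fy=4,interpolation=cv2.INTER_CUBIC)[:600])"
```

```text
14.75 [0.6191 0.2261 0.3132] yaw -0.1129 F [-0.6982  1.1463 -5.175 ] T [ 0.5135  0.0785 -0.0538] w 0.010112105373233102
[ 0.63122212 -0.0710953   0.13570956] [ 0.54780517 -0.0727039   0.13488032]
```

View pics/zs9.png

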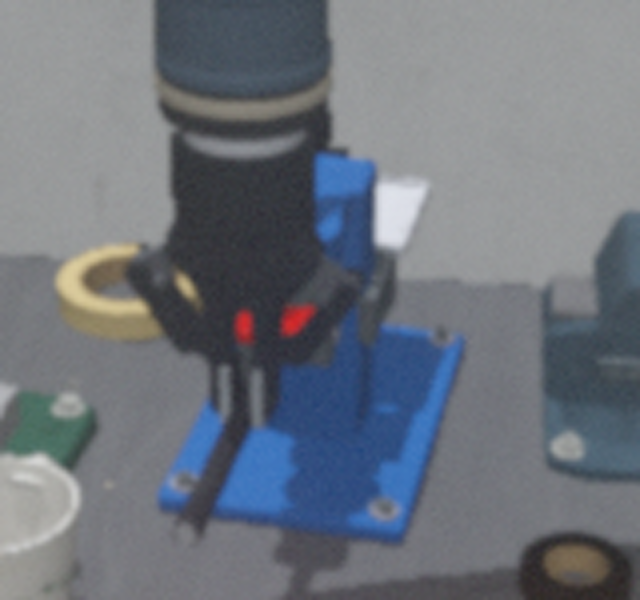

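The lift force has risen by about 2.5 N, so the rod is bearing on the finger, whose red pad shows at (243,325) and (298,320). I'll keep raising.

Request:
{"method": "apply_moves", "body": {"targets": [{"travel":[0,0,-3],"spin":0},{"travel":[0,0,-3],"spin":0},{"travel":[0,0,-3],"spin":0},{"travel":[0,0,-3],"spin":0},{"travel":[0,0,-2],"spin":0},{"travel":[0,0,-2],"spin":0},{"travel":[0,0,0],"spin":0}]}}

```text
time: 15.43
ee_pos: [0.6192, 0.226, 0.3292]
tcp_rot: [[0.113, 0.994, 0.001], [0.994, -0.113, 0.0], [0.0, 0.001, -1.0]]
ft_force: [-0.1, 0.5, -4.4]
gripper_width: 0.0093
```

```bash
python3 o.py; python3 -c "
from h import *
p=ctrl.observe()['ee_pos']
c=snap('top','t10'); print(pt(c,340,175),pt(c,345,208)); c=snap('wrist','w10'); 
for v in (10,60,120,180,230,270,300): print((pt(c,257,v)-p)[1:])
c=snap('side','s10'); a=c['pixels'][120:270,165:325,::-1]; cv2.imwrite('pics/zs10.png',cv2.resize(a,None,fx=4,fy=4,interpolation=cv2.INTER_CUBIC)[:600])"
```

```text
15.4333 [0.6192 0.226  0.3292] yaw -0.113 F [-0.104   0.5171 -4.3803] T [ 0.2351  0.0253 -0.0456] w 0.00931181447537698
[ 0.63282512 -0.0726463   0.12869453] [ 0.54959049 -0.07524766  0.12343906]
[ 0.10543871 -0.15987091]
[ 0.08776695 -0.16019443]
[ 0.06424887 -0.16027782]
[ 0.03797082 -0.16002439]
[ 0.0127136  -0.16179693]
[-0.00910168 -0.16185074]
[-0.02578177 -0.16058889]
```

View pics/zs10.png

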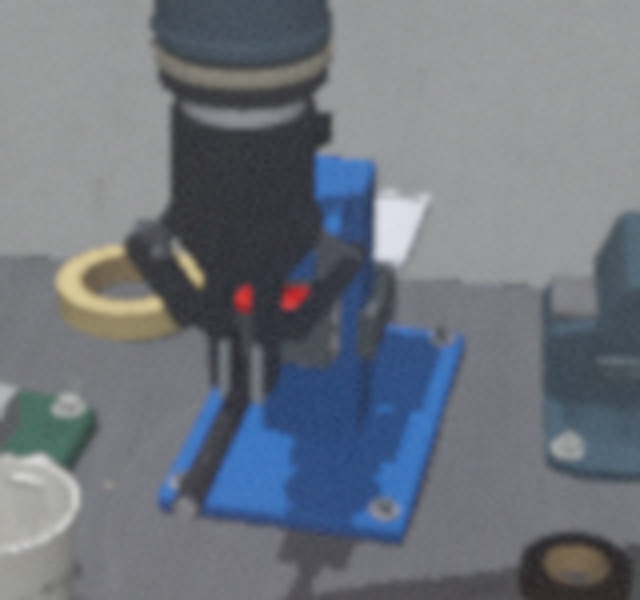

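The platform is sinking and the rod is still level, so I'll hold here.

Request:
{"method": "apply_moves", "body": {"targets": [{"travel":[0,0,-1],"spin":0},{"travel":[0,0,0],"spin":0},{"travel":[0,0,0],"spin":0},{"travel":[0,0,0],"spin":0},{"travel":[0,0,0],"spin":0},{"travel":[0,0,0],"spin":0},{"travel":[0,0,0],"spin":0},{"travel":[0,0,0],"spin":0},{"travel":[0,0,0],"spin":0},{"travel":[0,0,0],"spin":0}]}}

```text
time: 16.42
ee_pos: [0.6191, 0.2259, 0.3295]
tcp_rot: [[0.113, 0.994, -0.0], [0.994, -0.113, 0.0], [0.0, -0.0, -1.0]]
ft_force: [0.7, 0.3, -3.9]
gripper_width: 0.0097
```

Request:
{"method": "apply_moves", "body": {"targets": [{"travel":[0,0,0],"spin":0},{"travel":[0,0,0],"spin":0},{"travel":[0,0,0],"spin":0},{"travel":[0,0,0],"spin":0},{"travel":[0,0,0],"spin":0},{"travel":[0,0,0],"spin":0},{"travel":[0,0,0],"spin":0},{"travel":[0,0,0],"spin":0},{"travel":[0,0,0],"spin":0},{"travel":[0,0,0],"spin":0}]}}

```text
time: 17.25
ee_pos: [0.6191, 0.2259, 0.3295]
tcp_rot: [[0.113, 0.994, 0.0], [0.994, -0.113, 0.0], [0.0, 0.0, -1.0]]
ft_force: [1.1, 0.4, -3.3]
gripper_width: 0.0093
```

Request:
{"method": "apply_moves", "body": {"targets": [{"travel":[0,0,0],"spin":0},{"travel":[0,0,0],"spin":0},{"travel":[0,0,0],"spin":0},{"travel":[0,0,0],"spin":0},{"travel":[0,0,0],"spin":0},{"travel":[0,0,0],"spin":0},{"travel":[0,0,0],"spin":0},{"travel":[0,0,0],"spin":0},{"travel":[0,0,0],"spin":0},{"travel":[0,0,0],"spin":0}]}}

```text
time: 18.08
ee_pos: [0.6191, 0.2259, 0.3295]
tcp_rot: [[0.113, 0.994, -0.0], [0.994, -0.113, -0.0], [-0.0, 0.0, -1.0]]
ft_force: [0.3, 1.4, -4.2]
gripper_width: 0.0095
```

```bash
python3 o.py; python3 -c "
from h import *
c=snap('top','t11')
for u,v in((340,177),(346,208),(335,205)): print(pt(c,u,v))
a=c['pixels'][130:250,190:370,::-1]; cv2.imwrite('pics/zt11.png',cv2.resize(a,None,fx=4,fy=4,interpolation=cv2.INTER_CUBIC)[:600])"
```

```text
18.0833 [0.6191 0.2259 0.3295] yaw -0.113 F [ 0.2878  1.4383 -4.1856] T [ 0.3323 -0.1334  0.0172] w 0.009468271093000236
[ 0.65396762 -0.09779971  0.01161567]
[ 0.56058742 -0.09386673  0.0514565 ]
[ 0.57073276 -0.06565108  0.05378355]
```

View pics/zt11.png

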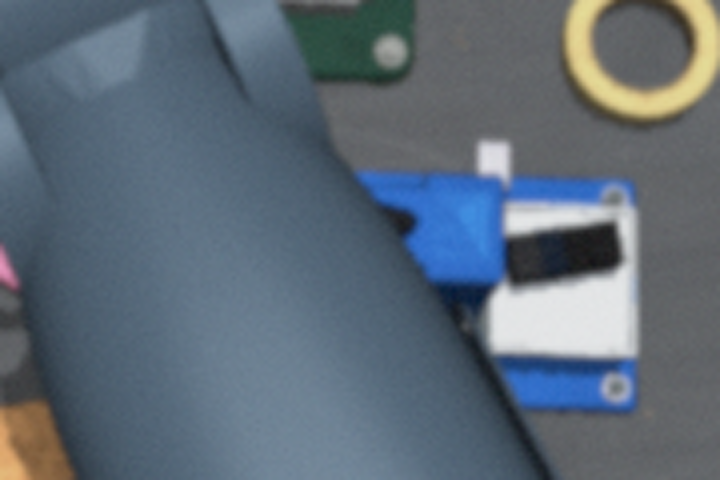

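The platform is at about 52–54 mm (82 mm lower than before), with the block still on it at (565,252). I'll hold a little longer, lower the finger gently and back out.

Request:
{"method": "apply_moves", "body": {"targets": [{"travel":[0,0,0],"spin":0},{"travel":[0,0,0],"spin":0},{"travel":[0,0,0],"spin":0},{"travel":[0,0,0],"spin":0},{"travel":[0,0,0],"spin":0},{"travel":[0,0,0],"spin":0}]}}

```text
time: 18.63
ee_pos: [0.6191, 0.2259, 0.3295]
tcp_rot: [[0.113, 0.994, 0.0], [0.994, -0.113, -0.0], [-0.0, 0.0, -1.0]]
ft_force: [-0.1, -0.0, -3.7]
gripper_width: 0.0096
```

```bash
python3 -c "
from h import *
c=snap('top','t12')
for u,v in((346,208),(335,205)): print(pt(c,u,v))
c0=load('t11');print(np.abs(c['pixels'][170:235,315:352].astype(int)-c0['pixels'][170:235,315:352]).mean())"
```

```text
[ 0.56036342 -0.09354414  0.05289375]
[ 0.57108107 -0.06607919  0.05166438]
1.5598059598059597
```

Request:
{"method": "apply_moves", "body": {"targets": [{"travel":[0,0,5],"spin":0},{"travel":[0,0,5],"spin":0},{"travel":[0,0,5],"spin":0},{"travel":[0,0,5],"spin":0},{"travel":[0,0,5],"spin":0},{"travel":[0,0,5],"spin":0},{"travel":[0,0,5],"spin":0},{"travel":[0,0,5],"spin":0},{"travel":[0,0,5],"spin":0},{"travel":[0,0,0],"spin":0}]}}

```text
time: 19.52
ee_pos: [0.6189, 0.2258, 0.2833]
tcp_rot: [[0.113, 0.994, -0.001], [0.994, -0.113, -0.0], [-0.001, -0.001, -1.0]]
ft_force: [-0.7, -0.4, -2.4]
gripper_width: 0.0096
```

Request:
{"method": "apply_moves", "body": {"targets": [{"travel":[10,0,0],"spin":0},{"travel":[10,0,0],"spin":0},{"travel":[10,0,0],"spin":0},{"travel":[10,0,0],"spin":0},{"travel":[10,0,0],"spin":0},{"travel":[10,0,0],"spin":0},{"travel":[0,0,0],"spin":0.03},{"travel":[0,0,0],"spin":0}]}}

```text
time: 20.18
ee_pos: [0.6259, 0.2868, 0.2843]
tcp_rot: [[0.143, 0.99, -0.0], [0.99, -0.143, 0.0], [0.0, -0.0, -1.0]]
ft_force: [-0.5, 0.2, -2.0]
gripper_width: 0.0096
```

```bash
python3 o.py; python3 -c "
from h import *
st=ctrl.observe();R=st['tcp_rot'];p=st['ee_pos'];print(R.T@(np.array([.477,.375,.2])-p)*1000)"
```

```text
20.1833 [0.6259 0.2868 0.2843] yaw -0.1433 F [-0.5399  0.1911 -1.9978] T [-0.1004 -0.0093 -0.0033] w 0.009630494240766804
[  66.00062178 -159.92554038   84.30224754]
```

Request:
{"method": "apply_moves", "body": {"targets": [{"travel":[8,-20,0],"spin":0},{"travel":[8,-20,0],"spin":0},{"travel":[8,-20,0],"spin":0},{"travel":[8,-20,0],"spin":0},{"travel":[8,-20,0],"spin":0},{"travel":[8,-20,0],"spin":0},{"travel":[9,-20,0],"spin":0},{"travel":[9,-20,0],"spin":0},{"travel":[0,0,15],"spin":0},{"travel":[0,0,15],"spin":0}]}}

```text
time: 21.02
ee_pos: [0.4762, 0.3749, 0.2552]
tcp_rot: [[0.14, 0.99, 0.002], [0.99, -0.14, 0.001], [0.002, 0.001, -1.0]]
ft_force: [0.9, 0.5, -3.0]
gripper_width: 0.0092
```

Request:
{"method": "apply_moves", "body": {"targets": [{"travel":[0,0,18],"spin":0},{"travel":[0,0,18],"spin":0},{"travel":[0,0,14],"spin":0},{"travel":[0,0,10],"spin":0},{"travel":[0,0,6],"spin":0},{"travel":[0,0,4],"spin":0},{"travel":[0,0,2],"spin":0},{"travel":[0,0,1],"spin":0},{"travel":[0,0,0],"spin":0},{"travel":[0,0,0],"spin":0}]}}

```text
time: 21.85
ee_pos: [0.4771, 0.3738, 0.1821]
tcp_rot: [[0.142, 0.99, 0.001], [0.99, -0.142, 0.001], [0.001, 0.001, -1.0]]
ft_force: [-0.2, -0.3, -0.7]
gripper_width: 0.0095
```

```bash
python3 o.py
```

```text
21.85 [0.4771 0.3738 0.1821] yaw -0.1429 F [-0.2484 -0.2945 -0.6669] T [-0.0745 -0.0297  0.0056] w 0.00946570065291877
```

Request:
{"method": "apply_moves", "body": {"targets": [{"travel":[0,0,1],"spin":0},{"travel":[0,0,1],"spin":0},{"travel":[0,0,1],"spin":0},{"travel":[0,0,0.5],"spin":0},{"travel":[0,0,0],"spin":0},{"travel":[0,0,0],"spin":0}]}}

```text
time: 22.35
ee_pos: [0.4769, 0.3737, 0.1782]
tcp_rot: [[0.143, 0.99, 0.0], [0.99, -0.143, 0.0], [0.0, 0.0, -1.0]]
ft_force: [-1.4, -1.3, 2.9]
gripper_width: 0.0099
```

Request:
{"method": "apply_moves", "body": {"targets": [{"travel":[0,0,0],"spin":0},{"travel":[0,0,0],"spin":0},{"travel":[0,0,0],"spin":0},{"travel":[0,0,0],"spin":0},{"travel":[0,0,0],"spin":0},{"travel":[0,0,-10],"spin":0},{"travel":[0,0,-20],"spin":0},{"travel":[0,0,-30],"spin":0},{"travel":[0,0,-30],"spin":0},{"travel":[0,0,-30],"spin":0}], "gripper": 35, "grip_force": 20}}

```text
time: 23.18
ee_pos: [0.4767, 0.3735, 0.3001]
tcp_rot: [[0.143, 0.99, 0.0], [0.99, -0.143, 0.0], [0.0, 0.0, -1.0]]
ft_force: [1.2, 0.6, -0.7]
gripper_width: 0.0351
```

Request:
{"method": "apply_moves", "body": {"targets": [{"travel":[0,-20,-20],"spin":0},{"travel":[0,-20,-20],"spin":0},{"travel":[0,-20,-10],"spin":0},{"travel":[0,-20,0],"spin":0},{"travel":[0,0,0],"spin":0},{"travel":[0,0,0],"spin":0}]}}

```text
time: 23.68
ee_pos: [0.3971, 0.3852, 0.3491]
tcp_rot: [[0.141, 0.99, 0.001], [0.99, -0.141, 0.001], [0.001, 0.001, -1.0]]
ft_force: [0.7, -0.6, 0.2]
gripper_width: 0.0352
```

```bash
python3 o.py; python3 -c "
from h import *
np.set_printoptions(precision=4,suppress=True)
c=snap('top','t13');cv2.imwrite('pics/t13x.png',cv2.resize(c['pixels'][130:310,100:370,::-1],None,fx=2.9,fy=2.9,interpolation=cv2.INTER_CUBIC))
for u,v in((346,208),(335,205)): print(pt(c,u,v))
snap('side','s13');snap('wrist','w13')"
```

```text
23.6833 [0.3971 0.3852 0.3491] yaw -0.1418 F [ 0.6894 -0.555   0.2311] T [-0.042  -0.0595  0.0208] w 0.035203753012092
[ 0.5602 -0.0933  0.0539]
[ 0.5703 -0.0651  0.0564]
```

View pics/t13x.png

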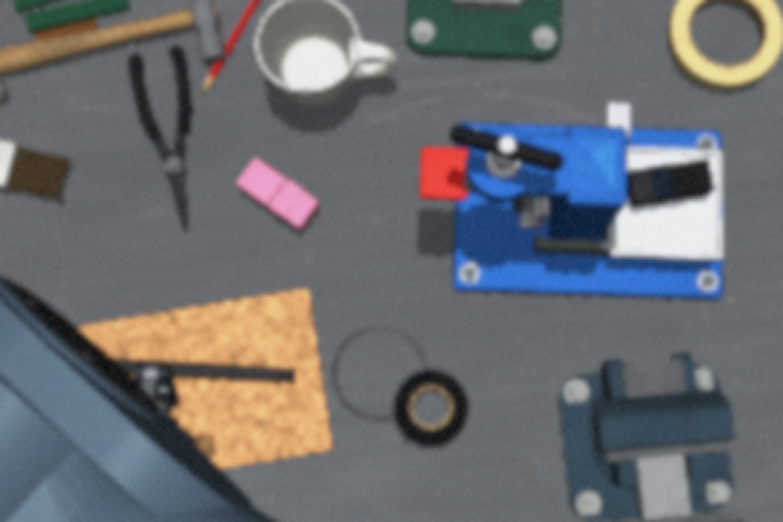

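View pics/s13.png

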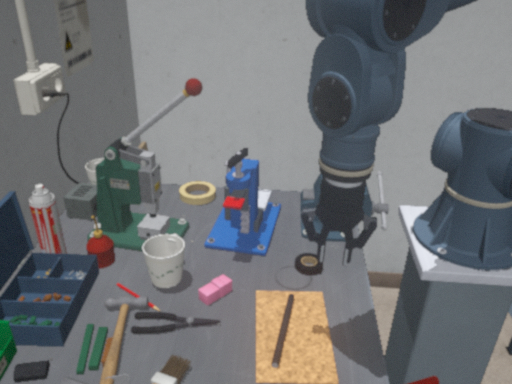

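View pics/w13.png

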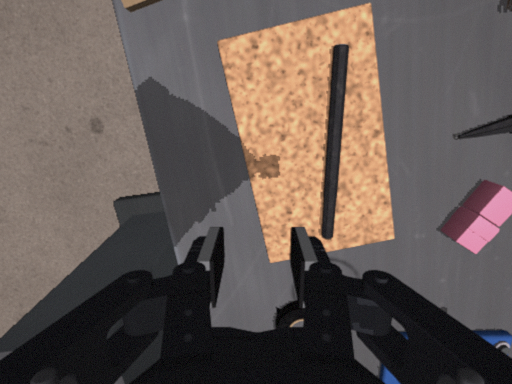

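The checks read well:
- **Screw handle:** at (455,130)–(560,160) in the top crop, turned about 1.35 rad from its start direction.
- **Platform:** top at about 54–56 mm, with the block on it at (670,184).
- **Drift:** on the mat, from (340,48) to (328,237) in the wrist view.
- **Bystanders:** tape, mug and pliers are in their places.

I'll hand in now.

```bash
python3 -c "
from h import *
print(job.hand_in())"
```

```text
the job is handed in; nothing more can be done
None
```

The job is done and handed in at about 23.7 s. The platform is fully down with its block on it, and the drift is back on the mat.

- **Screw:** I tried it gently anticlockwise and felt only about 0.1 N m at 0.27 rad, so that was the undoing way. I turned it 1.33 rad by the gripper; the last picture gives about 1.35 rad.
- **Platform:** I lifted the red finger with the drift, about 22 mm by my estimate, and held it there until the platform stopped. Its top now reads 54–56 mm, against an expected 54.
- **Final picture:** tape, mug and pliers look unmoved, and the gripper was clear of everything with almost no force on it.
- **Readings that disagreed:** the gripper opening read 9–12 mm on the 14 mm drift. I regripped 3 mm lower; the reading stayed low, but the drift stayed level and did not slip. The first two move calls were refused for a missing spin value, with no motion.

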